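# Third hand at the jewellery stall: press a foot against its upright

## Robot

A 6-joint arm with a two-finger parallel gripper is mounted at the origin on the work surface. World frame = base frame: x ahead of the robot, y to its left, z up, the work surface at z = 0. Lengths are in m, angles in degrees, forces in N, time in s.
With the tool pointing down it reaches from about 0.4 to 0.825 m from the base axis. Payload 7 kg.
Tool frame: the origin (TCP) lies at the very end of the fingers, on their centre line; the grasp point (between the pads) lies 19 mm behind it; z points along the fingers, y is the line along which they close (so a half turn about z gives the same grasp; the last joint's range is limited). The gripper opens to 88 mm and grips with 3 to 60 N. Pads are 19 mm wide; open, the fingers measure 130 mm over their backs; the gripper's body (78 mm by 193 mm) begins 47 mm behind the grasp point.
Start: joints at [89.674, 20.546, 0.682, 0, -70.136, -16.507], TCP at [0.195, 0.646, 0.227] pointing down, gripper open.
Joint ranges: [-176.03, 176.03], [-82.01, 121.73], [-58.28, 71.71], [-173.87, 95.51], [-174.79, -0.11], [-173.66, 173.66]. Speed limits (degrees/s): [136.94, 136.94, 172.46, 180, 180, 180].

## Interface

Orientations are given as [roll, pitch, yaw] about the fixed x, y, z axes, in that order (R = Rz(yaw) Ry(pitch) Rx(roll)).
In Python, from plant import get_state, capture, close_job, regions_of gives the robot as it stands.
- The arm moves only by the tool jog_arm, never from a script. Its argument "moves" is a list of rows, each a list of 3 entries, a list of its own where there are three numbers: the shift along the tool's x, y, z in cm, then the turn about the tool's z in degrees, then the finger opening in cm, from 0 to 8.76. A call has 1 to 12 rows; each row shifts and turns the commanded pose from where the row before left it, along the tool's axes as they then stand; what a row does not reach is not made up. A row lasts 1/8 s, in which the tool goes at most 62.5 mm and 10.7 degrees, less where a joint would pass 70% of its speed; a pose out of reach is approached as far as the arm can. A call is refused whole if a number of a shift passes 6.25 or a number of a turn 10.7, either way. A call with a gripper value outside its range is refused whole. The fingers move at their own pace and stop on an object; "newtons" is the grip in N (left out, the last holds). Time passes only in rows, so rows that do not move let the fingers close. It gives the time, the measured TCP pose, the force, the opening and the grip force at its end, in the units of the state.
- get_state(): the state, without advancing time (a new reading comes with each control period).
- capture(name): name is "side" or "top" or "wrist"; returns a dict with "pixels" (400x640x3 uint8, blue, green, red), "mtx" (3x3 intrinsics, pixels), "world_from_camera" (4x4, takes a point from camera to world coordinates); the wrist camera has in their place "hand_eye" (4x4, takes a point from camera to tool coordinates, whose origin is the TCP and whose axes are the flange's). Camera axes: x right, y down, z forward; pixel columns grow to the right and rows downward; lengths in m; the calibration is good to about 2 mm. A picture is of the moment at which its call begins: read the wrist's pose just before it. There is no depth.
- close_job(): hands the job in; it is judged then, once.
Trained networks look in a picture, given as the dict that the camera call returned (one of the last four; its "shot" number tells which), for a name from the list of things; names that differ only in an ending like _2 or _b are one class to them, and where a whole thing is asked for, a point or a joint stands for the part that bears it (a point fixed in the world has none). Each returns a list of dicts, best first, with "confidence" (0 to 1); they miss things now and then, are a little off and sometimes report something else, mostly with a low value. They report only what shows in the picture. A call takes as long as a camera call. They do not tell look-alikes from the thing itself.
- regions_of(picture, thing): "pixels" (400x640 bool, what is visible of it) and "pixel" ([column, row] in pixels, amid what is visible of it).
The state is a dict: "time_s": time; "joints": joint angles; "qd": joint speeds; "joint_torque": joint torques, N m; "tcp_pos": TCP position; "eef_rot": TCP orientation; "contact_force": force on the tool from outside, world axes, zero at the start; "moment": the same for the moment, N m; "gripper_width": finger opening in m; "gripper_force": force on a finger pad.
Only numpy, scipy, OpenCV 4.12 (cv2) and the standard library are available. Lean on these libraries where they do the work, as an engineer would, in place of code of your own. Each camera call takes 0.05 s, during which the arm holds its last target. There are 200 camera calls.

## Task

One of the two uprights of the half-built display rack already has its wooden foot fitted: take the loose stepped foot from the table and stand it on the rack's base board in front of the other, bare upright just as its twin stands, centred and square, with its tall end against the slat. Press it towards the slat with a steady push of about 10 N (5 to 15 N will do, never above 25 N) so that I can screw it on, keep that up for at least two seconds, and finish while you are still holding it pressed like that. Leave the other things on the table where they are.

Things in the scene. Friction and masses are not known exactly. Their poses are not given: they have to be found in the camera images.
- rack: half-built rack: waxed, slippery base board 160 (x) x 300 (y) x 12 mm, fixed; origin under its centre. Its two uprights stand at y = +115 and -115 mm, front faces (to -x) at x = +40 mm; a dark rail 42 mm high runs behind them. A foot in place has its centre at x = -10 mm, y = +115 or -115 mm, on the board; a thin chalked outline marks the bare place
- fitted: the foot that is already fitted, fixed on the base board before the left (+y) or the right (-y) upright, same shape as the loose one: origin under its centre, at rack x = -10 mm, y = +115 or -115 mm; it shows which upright is taken
- foot_center (a point): the loose foot: stepped block of light wood, 100 mm long (its x) x 36 mm wide (its y); the front 36 mm of its length is 30 mm high, the remaining 64 mm towards its +x end is 50 mm high (the tall end); about 0.1 kg. This point lies half-way along, half-way across, 25 mm above its underside (in the tall part, which begins 14 mm from it towards -x); axes as the foot's; a good place to grasp, 36 mm across y
- foot_heel (a point): centre line of the loose foot's tall end face (foot x = +50 mm), 25 mm above its underside: this face goes against the slat
- upright_l (a joint): backward travel of the left (rack +y) upright (m): a slat 10 mm thick, 60 mm wide (rack y), 70 mm high standing on the base board, backed by rubber; 0 at rest, grows as it is pushed along rack +x, about 0.67 mm for each newton (1500 N/m), at most 16 mm
- upright_r (a joint): backward travel of the right (rack -y) upright (m): a slat 10 mm thick, 60 mm wide (rack y), 70 mm high standing on the base board, backed by rubber; 0 at rest, grows as it is pushed along rack +x, about 0.67 mm for each newton (1500 N/m), at most 16 mm
- offcut: loose plain offcut of the same light wood, a flat bar 65 x 36 x 30 mm with no step; origin under its centre; not to be used; the loose foot and it may lie in either of two spots
- jar: small brass-coloured jar of screws, 54 mm across, 70 mm high; origin under its centre; bystander
- driver: screwdriver 170 mm long lying on the table left of the rack; origin near its middle; bystander
- foam: orange foam ring 100 mm across, 40 mm high, lying flat; origin under its centre; bystander
- bowl: white bowl 100 mm across, 35 mm high; origin under its centre; bystander
- bangle: brass bangle 68 mm across, 12 mm high, lying flat; origin under its centre; bystander
There are look-alikes about, which are no part of the job. What is shaped like the part that bears foot_center but purple or turquoise is not meant.

How it is judged:
By the outcome, as a careful person would: the job done as asked, in the order asked, and still so for the second after the job is handed in, while the arm keeps its last pose, push and grip.
It also fails if it takes over 54 s, if anything falls off the work surface, if the arm or the gripper's body presses on something with over 40 N, if the wrist force passes 120 N, or if a joint passes its speed limit or range.

## Working session

There is one attempt and no reset: what is moved stays moved. The work goes in short steps, Python scripts to look and compute and a tool call to move; the robot and the scene stay as the last step left them, time stands still between calls to the robot, and variables do not carry over. Pictures are saved under pics/ and viewed, at most 10 in all, crops included, and the job is handed in when it is done.

Besides the shell and the picture viewer there is one more tool, called after "Call:" by a JSON object that holds its "op" and its "data". jog_arm: Moves the arm, as the interface text tells. Its arguments: {"type":"object","properties":{"moves":{"type":"array"},"newtons":{"type":"number"}},"required":["moves"]}

```bash
mkdir -p pics; cat > h.py <<'E'
import numpy as np, cv2
from plant import *
from scipy.spatial.transform import Rotation as R
def ray(pic,px,T=None):
    T=pic["world_from_camera"] if T is None else T
    T=np.array(T);d=np.linalg.inv(np.array(pic["mtx"]))@[px[0],px[1],1]
    return T[:3,3],T[:3,:3]@d
def onz(pic,px,z,T=None):
    o,d=ray(pic,px,T);return o+d*(z-o[2])/d[2]
def proj(pic,P,T=None):
    T=np.array(pic["world_from_camera"] if T is None else T);P=np.atleast_2d(P)
    c=(P-T[:3,3])@T[:3,:3];u=c@np.array(pic["mtx"]).T
    return u[:,:2]/u[:,2:]
def wristT(s,pic):
    M=np.eye(4);M[:3,:3]=R.from_euler('xyz',s["eef_rot"],degrees=True).as_matrix();M[:3,3]=s["tcp_pos"]
    return M@np.array(pic["hand_eye"])
E
python3 - <<'E'
from h import *
s=get_state();print(s)
for n in ("top","side"):
    p=capture(n);cv2.imwrite(f"pics/{n}1.png",p["pixels"])
    for t in ("rack","fitted","foot_center","offcut","jar","foam","bowl","upright_l","upright_r","driver","bangle"):
        for r in regions_of(p,t):
            print(n,t,round(r["confidence"],2),np.round(r["pixel"]),r["pixels"].sum(),np.round(onz(p,r["pixel"],0.03),3))
E
```

```text
{'time_s': 0.0, 'joints': array([ 8.96738302e+01,  2.05918184e+01,  6.33186401e-01, -2.08146550e-02,
       -7.01357339e+01, -1.65075059e+01]), 'qd': array([ 0.04097297,  0.01701139, -0.0350525 ,  0.03582373,  0.00199174,
        0.01066475]), 'joint_torque': array([ 6.80249996e-04, -5.82713342e+01,  2.93061697e+01,  6.99723691e+00,
        7.02699821e-03, -1.52410912e-04]), 'tcp_pos': array([0.19534917, 0.64559538, 0.22561172]), 'eef_rot': array([ 1.79903963e+02, -8.05541238e-03, -1.68407578e+01]), 'contact_force': array([-0.54435918,  0.29308902,  0.05538163]), 'moment': array([-0.03470356, -0.01520046, -0.00916694]), 'gripper_force': 0.0, 'gripper_width': 0.08759768271470611}
top rack 0.97 [271. 183.] 6014 [0.58  0.082 0.03 ]
top rack 0.27 [430. 231.] 672 [ 0.457 -0.344  0.03 ]
top fitted 0.91 [214. 195.] 622 [0.547 0.233 0.03 ]
top fitted 0.67 [160. 235.] 440 [0.44  0.372 0.03 ]
top foot_center 0.92 [352. 188.] 533 [ 0.571 -0.136  0.03 ]
top foot_center 0.67 [438. 295.] 631 [ 0.29  -0.364  0.03 ]
top foot_center 0.67 [481. 199.] 651 [ 0.545 -0.481  0.03 ]
top foot_center 0.65 [38
[... 1098 characters left out ...]
8 [383. 145.] 398 [ 0.293 -0.347  0.03 ]
side foot_center 0.61 [310. 128.] 366 [ 0.555 -0.453  0.03 ]
side offcut 0.69 [292. 160.] 228 [ 0.609 -0.237  0.03 ]
side jar 0.55 [351. 318.] 763 [0.44  0.362 0.03 ]
side foam 0.68 [241. 168.] 753 [ 0.772 -0.188  0.03 ]
side foam 0.34 [335. 147.] 425 [ 0.463 -0.324  0.03 ]
side bowl 0.86 [210. 252.] 955 [0.789 0.179 0.03 ]
side upright_l 0.63 [283. 266.] 157 [0.601 0.22  0.03 ]
side upright_l 0.4 [272. 203.] 123 [ 0.654 -0.015  0.03 ]
side upright_r 0.63 [283. 266.] 157 [0.601 0.22  0.03 ]
side upright_r 0.4 [272. 203.] 123 [ 0.654 -0.015  0.03 ]
side driver 0.93 [278. 340.] 656 [0.596 0.42  0.03 ]
side bangle 0.51 [230. 207.] 231 [0.772 0.005 0.03 ]
```

View pics/top1.png

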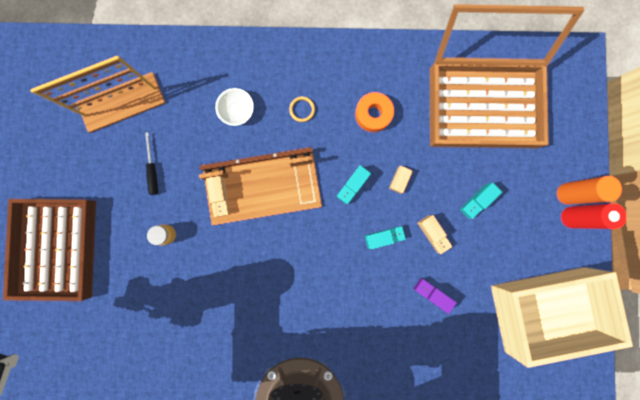

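View pics/side1.png

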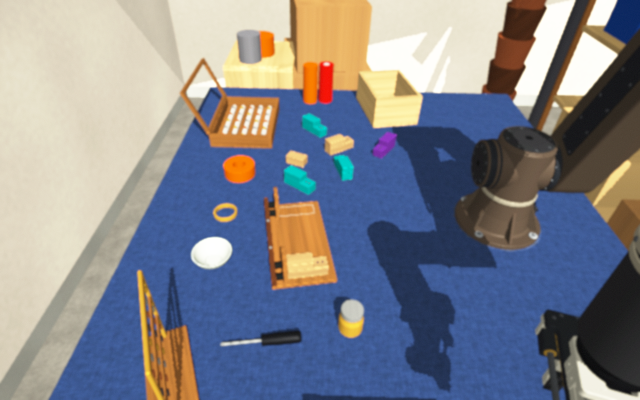

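The top view shows the wooden fitted foot on the left at (215,195), the bare chalked place at (305,183), and the wooden loose foot at (436,233). The wooden offcut is at (401,179); the turquoise and purple pieces are look-alikes. Next I'll estimate the rough poses.

```bash
python3 - <<'E'
from h import *
p=capture("top")
print(np.round(p["world_from_camera"],3).tolist(), np.round(p["mtx"],1).tolist())
for px in [(211,223),(322,207)]: print(onz(p,px,0.012).round(3))
r=[r for r in regions_of(p,"foot_center") if abs(r["pixel"][0]-436)<15 and abs(r["pixel"][1]-232)<15]
if r:
    c=cv2.findContours(r[0]["pixels"].astype(np.uint8),0,2)[0][0];b=cv2.boxPoints(cv2.minAreaRect(c))
    for q in b: print(q,onz(p,q,0.04).round(3))
w=capture("wrist");print(np.round(w["hand_eye"],3).tolist(),np.round(w["mtx"],1).tolist())
im=p["pixels"]
a=cv2.resize(im[140:235,195:330],None,fx=5,fy=5,interpolation=2);b=cv2.resize(im[205:265,405:465],None,fx=5,fy=5,interpolation=2)
cv2.imwrite("pics/c.png",np.vstack([a,np.pad(b,((0,0),(0,a.shape[1]-b.shape[1]),(0,0)))])[:, :]) if 0 else cv2.imwrite("pics/c.png",b)
E
```

```text
[[0.011, -0.998, 0.056, 0.475], [-1.0, -0.012, -0.011, -0.04], [0.012, -0.056, -0.998, 1.122], [0.0, 0.0, 0.0, 1.0]] [[411.0, 0.0, 320.9], [0.0, 411.0, 200.1], [0.0, 0.0, 1.0]]
[0.472 0.242 0.012]
[ 0.519 -0.056  0.012]
[416.69232 222.53842] [ 0.48  -0.305  0.04 ]
[431.      212.99997] [ 0.505 -0.343  0.04 ]
[452.69232 245.53842] [ 0.42 -0.4   0.04]
[438.38464 255.07687] [ 0.395 -0.362  0.04 ]
[[-0.0, -0.966, -0.259, 0.071], [1.0, 0.0, -0.001, 0.001], [0.001, -0.259, 0.966, -0.157], [0.0, 0.0, 0.0, 1.0]] [[283.5, 0.0, 317.2], [0.0, 283.5, 199.5], [0.0, 0.0, 1.0]]
```

View pics/c.png

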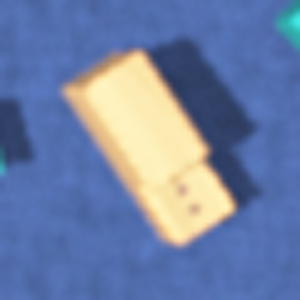

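The crop shows the loose foot's tall end pointing up-left in the picture, so its yaw is about +34°. I'll move above the bare place for a wrist view.

```bash
cat >> h.py <<'E'
def plan(target,yaw,n,dec=2,start=None):
    s=get_state();p=np.array(s["tcp_pos"] if start is None else start[0]);y0=s["eef_rot"][2] if start is None else start[1]
    t=-((yaw-y0+180)%360-180); dt=t/n; d=(np.array(target)-p)/n
    rows=[]
    for i in range(n):
        a=np.radians(y0-dt*i); X=[np.cos(a),np.sin(a),0];Y=[np.sin(a),-np.cos(a),0]
        rows.append([[round(100*float(np.dot(d,X)),dec),round(100*float(np.dot(d,Y)),dec),round(-100*float(d[2]),dec)],round(float(dt),dec),8.76])
    for r in rows: print(r)
E
python3 -c "
from h import *
plan([.56,-.03,.23],-171,18,1)"
```

```text
[[3.0, 3.0, -0.0], 8.6, 8.76]
[[3.4, 2.5, -0.0], 8.6, 8.76]
[[3.8, 2.0, -0.0], 8.6, 8.76]
[[4.0, 1.4, -0.0], 8.6, 8.76]
[[4.2, 0.8, -0.0], 8.6, 8.76]
[[4.3, 0.1, -0.0], 8.6, 8.76]
[[4.2, -0.5, -0.0], 8.6, 8.76]
[[4.1, -1.1, -0.0], 8.6, 8.76]
[[3.9, -1.7, -0.0], 8.6, 8.76]
[[3.6, -2.3, -0.0], 8.6, 8.76]
[[3.2, -2.8, -0.0], 8.6, 8.76]
[[2.8, -3.2, -0.0], 8.6, 8.76]
[[2.3, -3.6, -0.0], 8.6, 8.76]
[[1.7, -3.9, -0.0], 8.6, 8.76]
[[1.1, -4.1, -0.0], 8.6, 8.76]
[[0.5, -4.2, -0.0], 8.6, 8.76]
[[-0.2, -4.3, -0.0], 8.6, 8.76]
[[-0.8, -4.2, -0.0], 8.6, 8.76]
```

Call:
{"op": "jog_arm", "data": {"moves": [[[3.0,3.0,0],8.6,8.76],[[3.4,2.5,0],8.6,8.76],[[3.8,2.0,0],8.6,8.76],[[4.0,1.4,0],8.6,8.76],[[4.2,0.8,0],8.6,8.76],[[4.3,0.1,0],8.6,8.76],[[4.2,-0.5,0],8.6,8.76],[[4.1,-1.1,0],8.6,8.76],[[3.9,-1.7,0],8.6,8.76],[[3.6,-2.3,0],8.6,8.76],[[3.2,-2.8,0],8.6,8.76],[[2.8,-3.2,0],8.6,8.76]]}}

```text
time_s: 2.85
tcp_pos: [0.437, 0.1945, 0.2269]
eef_rot: [-180.0, 0.0, -120.3]
contact_force: [1.6, 0.7, 0.1]
gripper_width: 0.0877
gripper_force: 0.0
```

Call:
{"op": "jog_arm", "data": {"moves": [[[2.3,-3.6,0],8.6,8.76],[[1.7,-3.9,0],8.6,8.76],[[1.1,-4.1,0],8.6,8.76],[[0.5,-4.2,0],8.6,8.76],[[-0.2,-4.3,0],8.6,8.76],[[-0.8,-4.2,0],8.6,8.76],[[0,0,0],0,8.76],[[0,0,0],0,8.76]]}}

```text
time_s: 3.85
tcp_pos: [0.5553, -0.0309, 0.2264]
eef_rot: [180.0, -0.0, -171.6]
contact_force: [-0.2, -0.4, 0.4]
gripper_width: 0.0873
gripper_force: 0.0
```

```bash
python3 - <<'E'
from h import *
s=get_state();w=capture("wrist");T=wristT(s,w);cv2.imwrite("pics/w1.png",w["pixels"])
print(s["tcp_pos"],s["eef_rot"],s["joints"])
for t in ("foot_center","fitted","offcut","upright_r"):
    for r in regions_of(w,t): print(t,round(r["confidence"],2),np.round(r["pixel"]),onz(w,r["pixel"],0.04,T).round(3))
E
```

```text
[ 0.55526578 -0.03085143  0.22642214] [ 1.79993097e+02 -1.84169847e-02 -1.71623884e+02] [ 1.69878606e+01  9.40428846e+00 -1.44951201e+01 -1.04801066e-02
 -6.61177676e+01 -9.86075017e+01]
foot_center 0.95 [237. 184.] [ 0.573 -0.129  0.04 ]
foot_center 0.84 [169.  55.] [ 0.439 -0.214  0.04 ]
foot_center 0.78 [53. 49.] [ 0.452 -0.34   0.04 ]
foot_center 0.56 [  5. 104.] [ 0.518 -0.4    0.04 ]
fitted 0.56 [514. 191.] [0.533 0.213 0.04 ]
offcut 0.57 [137. 183.] [ 0.59  -0.252  0.04 ]
upright_r 0.81 [336. 247.] [0.64  0.005 0.04 ]
```

View pics/w1.png

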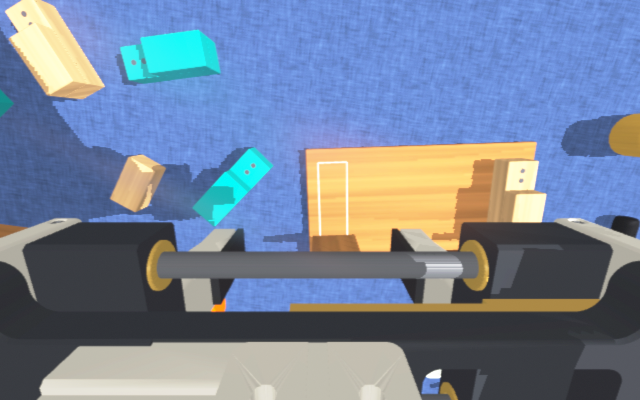

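The wrist view shows the chalked outline at columns 318–348 from row 162 down, the board's front edge from (306,149) to (535,142), and the loose foot at (53,49). Next I'll fit the rack pose to subpixel lines.

```bash
python3 - <<'E'
from h import *
s=get_state();w=capture("wrist");T=wristT(s,w);im=w["pixels"].astype(float);rb=im[:,:,2]-im[:,:,0]
W=lambda u,v:onz(w,(u,v),.012,T)[:2]
def cross(a,off,thr=30):
    i=np.where((a[:-1]<thr)&(a[1:]>=thr))[0]
    return None if len(i)==0 else off+i[0]+(thr-a[i[0]])/(a[i[0]+1]-a[i[0]])
F=np.array([W(u,cross(rb[125:165,u],125)) for u in range(315,525,3)])
S=np.array([W(cross(rb[v,290:325],290),v) for v in range(156,232,3)])
def line(P):
    vx,vy,x,y=cv2.fitLine(P.astype(np.float32),cv2.DIST_HUBER,0,.001,.001).ravel()
    r=(P-[x,y])@[-vy,vx];return np.array([vx,vy]),np.array([x,y]),r.std()
f=line(F);g=line(S)
yaw=np.degrees(np.arctan2(-f[0][0],f[0][1]));yaw=(yaw+90)%180-90
y2=np.degrees(np.arctan2(g[0][1],g[0][0]));y2=(y2+90)%180-90
print("front yaw",yaw,f[2],"side yaw",y2,g[2])
# corner = intersection: rack (-80,-150)
k=np.linalg.solve(np.c_[f[0],-g[0]],g[1]-f[1]);C=f[1]+k[0]*f[0];print("corner",C)
for y in (yaw,(yaw+y2)/2):
    a=np.radians(y);X=np.array([np.cos(a),np.sin(a)]);Y=np.array([-X[1],X[0]])
    print("rack",C+.08*X+.15*Y,"target",C+.07*X+.035*Y)
# chalk: white pixels
white=(w["pixels"].min(2)>170);v,u=np.where(white[155:236,312:354]);
P=np.array([W(x+312,z+155) for x,z in zip(u,v)]);Q=np.c_[(P-C)@X,(P-C)@Y]
print("chalk in corner frame mm (expect x>=20, y 17..53)",(np.percentile(Q,[0,2,50,98,100],axis=0)*1000).round(1).tolist(),len(Q))
# fit check top camera
p=capture("top");a=cv2.resize(w["pixels"][0:110,0:120],None,fx=5,fy=5,interpolation=2);cv2.imwrite("pics/f.png",a)
E
```

```text
front yaw 10.223297 8.438956834415189e-05 side yaw 10.227837 9.632315977586557e-05
corner [ 0.52094215 -0.05313395]
rack [0.5730493  0.10868338] target [ 0.5836188  -0.00626568]
rack [0.57304287 0.10868543] target [ 0.583617  -0.0062632]
chalk in corner frame mm (expect x>=20, y 17..53) [[17.1, 14.1], [17.5, 14.4], [61.5, 33.4], [117.8, 55.5], [119.6, 55.6]] 452
```

View pics/f.png

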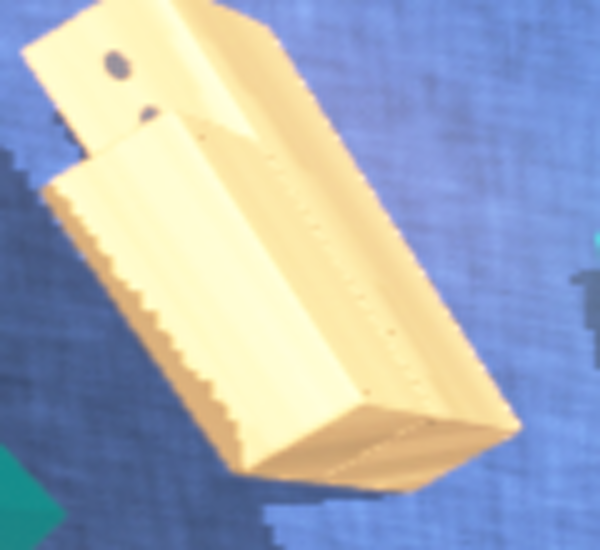

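The crop shows the foot's heel face: top edge (48,94.4)–(73,80.6), bottom edge (81.6,98.4)–(104,85.6). I'll use these to get the foot pose.

```bash
python3 - <<'E'
from h import *
from scipy.optimize import least_squares
s=get_state();w=capture("wrist");T=wristT(s,w)
px=np.array([[240,472],[365,403],[408,492],[520,428],[45,190],[178,112]])/5-0.4
L=np.array([[50,-18,50],[50,18,50],[50,-18,0],[50,18,0],[-14,-18,50],[-14,18,50]])/1000
def f(q,P=False):
    a=np.radians(q[2]);W=np.c_[q[0]+L[:,0]*np.cos(a)-L[:,1]*np.sin(a),q[1]+L[:,0]*np.sin(a)+L[:,1]*np.cos(a),L[:,2]]
    return (proj(w,W,T)-px).ravel()
r=least_squares(f,[.45,-.35,34],x_scale=[.01,.01,1]);print(r.x,r.fun.round(1))
q=r.x;plan([q[0],q[1],.2264],q[2]-180,8,1)
E
```

```text
[ 0.45002914 -0.35465817 33.09421272] [-1.2  1.1  0.2  0.3  1.2  0.8  2.1  1.  -1.3 -1.  -0.5 -1.5]
[[1.9, -3.8, 0.0], -3.1, 8.76]
[[2.1, -3.7, 0.0], -3.1, 8.76]
[[2.3, -3.6, 0.0], -3.1, 8.76]
[[2.5, -3.5, 0.0], -3.1, 8.76]
[[2.7, -3.3, 0.0], -3.1, 8.76]
[[2.8, -3.2, 0.0], -3.1, 8.76]
[[3.0, -3.0, 0.0], -3.1, 8.76]
[[3.2, -2.9, 0.0], -3.1, 8.76]
```

Call:
{"op": "jog_arm", "data": {"moves": [[[1.9,-3.8,0],-3.1,8.76],[[2.1,-3.7,0],-3.1,8.76],[[2.3,-3.6,0],-3.1,8.76],[[2.5,-3.5,0],-3.1,8.76],[[2.7,-3.3,0],-3.1,8.76],[[2.8,-3.2,0],-3.1,8.76],[[3.0,-3.0,0],-3.1,8.76],[[3.2,-2.9,0],-3.1,8.76],[[0,0,0],0,8.76],[[0,0,0],0,8.76]]}}

```text
time_s: 5.5
tcp_pos: [0.45, -0.3554, 0.2265]
eef_rot: [180.0, 0.0, -146.9]
contact_force: [0.1, 0.2, -0.9]
gripper_width: 0.0875
gripper_force: 0.0
```

```bash
python3 - <<'E'
from h import *
s=get_state();w=capture("wrist");T=wristT(s,w)
print(s["tcp_pos"],s["eef_rot"])
im=w["pixels"].copy()
q=np.array([.45003,-.35466,33.1]);a=np.radians(q[2])
for z,x0,x1 in((.05,-.014,.05),(.03,-.05,-.014),(0,-.05,.05)):
    L=np.array([[x0,-.018],[x1,-.018],[x1,.018],[x0,.018]])
    W=np.c_[q[0]+L[:,0]*np.cos(a)-L[:,1]*np.sin(a),q[1]+L[:,0]*np.sin(a)+L[:,1]*np.cos(a),[z]*4]
    c=proj(w,W,T);print(z,c.round(1).tolist());cv2.polylines(im,[np.round(c).astype(int)],True,(0,0,255),1)
cv2.imwrite("pics/w2.png",cv2.resize(im[100:290,230:410],None,fx=3,fy=3,interpolation=0))
E
```

```text
[ 0.44999638 -0.3554422   0.22646573] [ 1.79987725e+02  2.53510448e-03 -1.46884183e+02]
0.05 [[303.5, 171.8], [304.1, 222.7], [333.0, 222.7], [333.8, 171.8]]
0.03 [[303.9, 139.9], [304.2, 169.1], [332.9, 169.1], [333.3, 139.9]]
0 [[304.9, 138.6], [305.7, 210.7], [331.1, 210.7], [332.1, 138.6]]
```

View pics/w2.png

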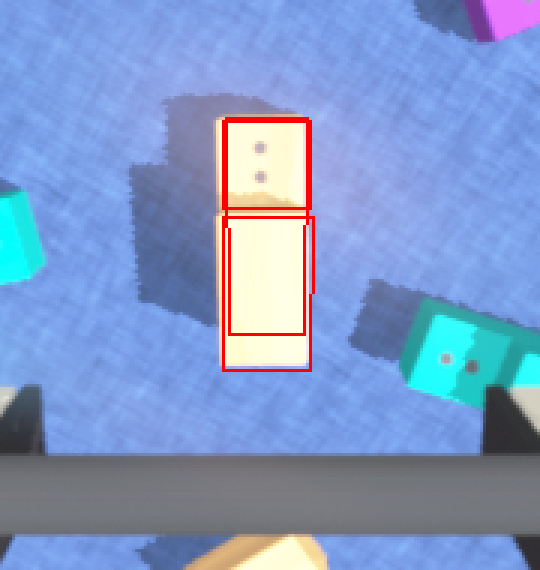

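The overlay matches the foot to about 1 mm: the tall top spans rows 215–370 in the crop and the two screw holes are on the low front. I'll descend and grasp.

Call:
{"op": "jog_arm", "data": {"moves": [[[0,0,5.0],0,6.0],[[0,0,5.0],0,6.0],[[0,0,5.0],0,6.0],[[0,0,3.5],0,6.0],[[0,0,2.0],0,6.0],[[0,0,1.2],0,6.0],[[0,0,0],0,6.0],[[0,0,0],0,6.0]]}}

```text
time_s: 6.55
tcp_pos: [0.451, -0.3556, 0.0106]
eef_rot: [-179.9, 0.0, -146.8]
contact_force: [0.1, -0.3, 0.8]
gripper_width: 0.0602
gripper_force: 0.0
```

Call:
{"op": "jog_arm", "data": {"moves": [[[0,0,0],0,3.0],[[0,0,0],0,3.0],[[0,0,0],0,3.0],[[0,0,0],0,3.0],[[0,0,0],0,3.0],[[0,0,0],0,3.0],[[0,0,0],0,3.0],[[0,0,0],0,3.0]], "newtons": 30}}

```text
time_s: 7.55
tcp_pos: [0.4502, -0.3557, 0.0099]
eef_rot: [-180.0, 0.0, -146.8]
contact_force: [-1.3, 1.2, 4.2]
gripper_width: 0.0359
gripper_force: 30.0
```

Call:
{"op": "jog_arm", "data": {"moves": [[[0,0,-2.0],0,3.0],[[0,0,-4.0],0,3.0],[[0,0,-5.0],0,3.0],[[0,0,-4.0],0,3.0],[[0,0,0],0,3.0],[[0,0,0],0,3.0]]}}

```text
time_s: 8.3
tcp_pos: [0.4496, -0.3552, 0.1588]
eef_rot: [179.9, -0.0, -146.9]
contact_force: [-0.4, 0.0, -1.8]
gripper_width: 0.0358
gripper_force: 30.0
```

```bash
python3 - <<'E'
from h import *
s=get_state();w=capture("wrist");print(s["tcp_pos"],s["eef_rot"],s["contact_force"],s["gripper_width"])
cv2.imwrite("pics/w3.png",cv2.resize(w["pixels"][100:300,220:420],None,fx=3,fy=3))
plan([.5688,-.0090,s["tcp_pos"][2]],10.2-180,10,1)
E
```

```text
[ 0.44958031 -0.3552019   0.15883279] [ 1.79945967e+02 -3.39460934e-03 -1.46853684e+02] [-0.35942188  0.01866478 -1.75451954] 0.03576188754118844
[[-2.9, 2.2, -0.0], 2.3, 8.76]
[[-2.8, 2.4, -0.0], 2.3, 8.76]
[[-2.7, 2.5, -0.0], 2.3, 8.76]
[[-2.6, 2.6, -0.0], 2.3, 8.76]
[[-2.5, 2.7, -0.0], 2.3, 8.76]
[[-2.4, 2.8, -0.0], 2.3, 8.76]
[[-2.3, 2.9, -0.0], 2.3, 8.76]
[[-2.2, 3.0, -0.0], 2.3, 8.76]
[[-2.0, 3.0, -0.0], 2.3, 8.76]
[[-1.9, 3.1, -0.0], 2.3, 8.76]
```

View pics/w3.png

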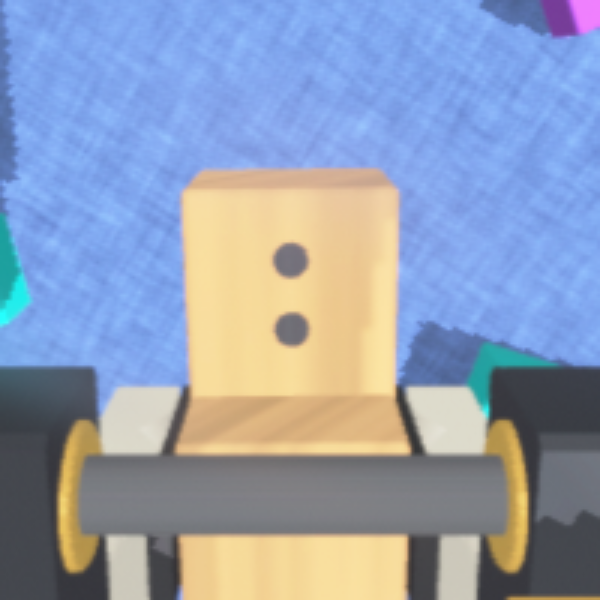

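The foot is held square, low end towards the camera at crop (290,290), with no tilt. Carrying it over now.

Call:
{"op": "jog_arm", "data": {"moves": [[[-2.9,2.2,0],2.3,3.0],[[-2.8,2.4,0],2.3,3.0],[[-2.7,2.5,0],2.3,3.0],[[-2.6,2.6,0],2.3,3.0],[[-2.5,2.7,0],2.3,3.0],[[-2.4,2.8,0],2.3,3.0],[[-2.3,2.9,0],2.3,3.0],[[-2.2,3.0,0],2.3,3.0],[[-2.0,3.0,0],2.3,3.0],[[-1.9,3.1,0],2.3,3.0],[[0,0,0],0,3.0],[[0,0,0],0,3.0]]}}

```text
time_s: 9.85
tcp_pos: [0.5685, -0.0085, 0.1582]
eef_rot: [-180.0, -0.2, -169.8]
contact_force: [0.7, -0.5, -1.1]
gripper_width: 0.036
gripper_force: 30.0
```

```bash
python3 - <<'E'
from h import *
s=get_state();print(s["tcp_pos"],s["eef_rot"],s["contact_force"])
d=np.array([.5688,-.0090])-s["tcp_pos"][:2];a=np.radians(s["eef_rot"][2])
print("cm tool xy",100*d@[np.cos(a),np.sin(a)],100*d@[np.sin(a),-np.cos(a)],"turn",s["eef_rot"][2]+169.8,"down cm",100*(s["tcp_pos"][2]-.024))
E
```

```text
[ 0.56848923 -0.00848607  0.15818498] [-1.79985855e+02 -1.53267881e-01 -1.69796649e+02] [ 0.68421848 -0.50924629 -1.10845396]
cm tool xy -0.021481742298005747 -0.05608493811424399 turn 0.003351123912352705 down cm 13.418497664289871
```

Call:
{"op": "jog_arm", "data": {"moves": [[[0,-0.05,4.0],0,3.0],[[0,0,4.0],0,3.0],[[0,0,3.0],0,3.0],[[0,0,1.0],0,3.0],[[0,0,0],0,3.0],[[0,0,0],0,3.0]]}}

```text
time_s: 10.6
tcp_pos: [0.5703, -0.0088, 0.0408]
eef_rot: [180.0, 0.1, -169.8]
contact_force: [0.4, 0.4, -0.9]
gripper_width: 0.0357
gripper_force: 30.0
```

```bash
python3 - <<'E'
from h import *
P=[get_state() for _ in range(3)];s=P[0]
w=capture("wrist");T=wristT(s,w);print(s["tcp_pos"],s["eef_rot"],s["contact_force"])
im=w["pixels"].copy();a=np.radians(10.23);c=np.array([.5836,-.0063])
def tr(L,z):
    L=np.array(L)/1000;W=np.c_[c[0]+L[:,0]*np.cos(a)-L[:,1]*np.sin(a),c[1]+L[:,0]*np.sin(a)+L[:,1]*np.cos(a),[z]*len(L)];return proj(w,W,T)
for L,z in (([[-50,-18],[-50,18],[50,18],[50,-18]],.012),([[50,-30],[50,30]],.082)):
    q=tr(L,z);cv2.polylines(im,[np.round(q).astype(int)],True,(0,0,255),1)
p=capture("side");q=p["pixels"]
cv2.imwrite("pics/w4.png",np.hstack([cv2.resize(im[90:290,220:420],None,fx=2,fy=2,interpolation=0),cv2.resize(q[160:290,230:360],(400,400),interpolation=2)]))
E
```

```text
[ 0.57025922 -0.00884193  0.0407894 ] [ 1.79997879e+02  1.09469035e-01 -1.69832271e+02] [ 0.44614723  0.35456062 -0.90595   ]
```

View pics/w4.png

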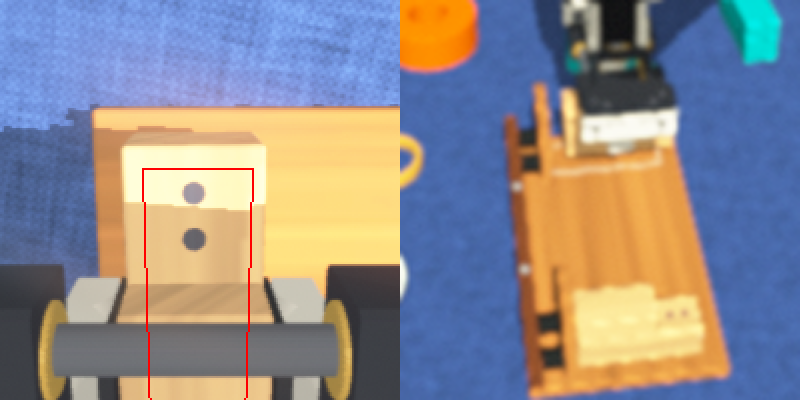

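```bash
python3 - <<'E'
from h import *
S=[]
for k in range(3):
    s=get_state();w=capture("wrist");S.append(np.r_[s["tcp_pos"],s["eef_rot"][2]%360])
S=np.mean(S,0);s["tcp_pos"]=S[:3];print(S);T=wristT(s,w)
a=np.radians(S[3]-180);X=np.array([np.cos(a),np.sin(a)]);Y=np.array([-X[1],X[0]])
zb=S[2]-.0099
pts=[np.r_[S[:2]-.05*X+d*Y,zb+.03] for d in(-.018,.018)]
print("pred foot front-top",proj(w,pts,T).round(1).tolist(),"pred corner",proj(w,[.52094,-.05313,.012],T).round(1))
im=w["pixels"].astype(float);g=cv2.cvtColor(w["pixels"],cv2.COLOR_BGR2GRAY).astype(float)
for v in (164,168,172,176): 
    d=np.abs(np.diff(im[v],axis=0)).sum(1); 
    print(v,[(u+.5,int(d[u])) for u in range(255,370) if d[u]>60])
rb=im[:,:,2]-im[:,:,0];print([np.where(rb[120:170,u]>30)[0][0]+120 for u in range(275,400,20)])
E
```

```text
[ 5.70084946e-01 -8.65900794e-03  4.07059778e-02  1.90172659e+02]
pred foot front-top [[281.8, 163.6], [356.2, 163.6]] pred corner [[264.  143.4]]
164 [(265.5, 82), (266.5, 72), (279.5, 71), (280.5, 123), (352.5, 79)]
168 [(265.5, 83), (266.5, 80), (279.5, 82), (280.5, 128), (352.5, 86)]
172 [(265.5, 80), (266.5, 102), (279.5, 66), (280.5, 124), (281.5, 66), (352.5, 92)]
176 [(265.5, 67), (266.5, 118), (280.5, 118), (281.5, 74), (352.5, 93)]
[np.int64(144), np.int64(144), np.int64(144), np.int64(144), np.int64(144), np.int64(144), np.int64(144)]
```

```bash
python3 - <<'E'
from h import *
s=get_state();w=capture("wrist");T=wristT(s,w)
a=np.radians(10.23);Y=np.array([-np.sin(a),np.cos(a)])
im=w["pixels"].astype(float);rb=im[:,:,2]-im[:,:,0]
E=[]
for v in range(150,190,4):
    r=rb[v,255:276];i=np.where((r[:-1]<30)&(r[1:]>=30))[0]
    if len(i): E.append([v,255+i[0]+(30-r[i[0]])/(r[i[0]+1]-r[i[0]])])
E=np.array(E);print(E.round(1).tolist())
ye=np.median([onz(w,(u,v),.012,T)[:2]@Y for v,u in E])
for v in (164,172,176):
    yl=onz(w,(280.9,v),.0608,T)[:2]@Y; yr=onz(w,(353,v),.0608,T)[:2]@Y
    print("width",yr-yl,"centre from edge (want .035)",(yl+yr)/2-ye)
print("tcp from edge by numbers",s["tcp_pos"][:2]@Y-ye)
E
```

```text
[[150.0, 265.0], [154.0, 265.2], [158.0, 265.3], [162.0, 265.6], [166.0, 265.9], [170.0, 266.1], [174.0, 266.2], [178.0, 266.4], [182.0, 266.6], [186.0, 266.9]]
width 0.0347944794840985 centre from edge (want .035) 0.0335879443900642
width 0.03505343181547606 centre from edge (want .035) 0.03358251839389245
width 0.03518435878826183 centre from edge (want .035) 0.03357977505978915
tcp from edge by numbers 0.03453608635441388
```

The foot sits about 1 mm to the right of centre, so I'll correct that and lower it.

Call:
{"op": "jog_arm", "data": {"moves": [[[0,0.1,0.8],0,3.0],[[0,0,0.6],0,3.0],[[0,0,0.2],0,3.0],[[0,0,0],0,3.0],[[0,0,0],0,3.0]]}}

```text
time_s: 11.52
tcp_pos: [0.5693, -0.0078, 0.0236]
eef_rot: [-180.0, 0.0, -169.8]
contact_force: [-0.6, -0.5, -1.3]
gripper_width: 0.0358
gripper_force: 30.0
```

Call:
{"op": "jog_arm", "data": {"moves": [[[0,0,0.1],0,3.0],[[0,0,0.1],0,3.0],[[0,0,0],0,3.0],[[0,0,0],0,3.0]]}}

```text
time_s: 12.02
tcp_pos: [0.5695, -0.0078, 0.0219]
eef_rot: [-180.0, 0.0, -169.8]
contact_force: [-0.8, -0.3, 3.7]
gripper_width: 0.0362
gripper_force: 30.0
```

On the board. Advancing toward the slat.

Call:
{"op": "jog_arm", "data": {"moves": [[[-0.3,0,0],0,3.0],[[-0.3,0,0],0,3.0],[[-0.3,0,0],0,3.0],[[-0.2,0,0],0,3.0],[[0,0,0],0,3.0],[[0,0,0],0,3.0]]}}

```text
time_s: 12.78
tcp_pos: [0.5807, -0.0058, 0.0219]
eef_rot: [-180.0, 0.1, -169.8]
contact_force: [0.4, -1.6, 5.3]
gripper_width: 0.0362
gripper_force: 30.0
```

Call:
{"op": "jog_arm", "data": {"moves": [[[-0.2,0,0],0,3.0],[[-0.2,0,0],0,3.0],[[-0.1,0,0],0,3.0],[[0,0,0],0,3.0],[[0,0,0],0,3.0]]}}

```text
time_s: 13.4
tcp_pos: [0.585, -0.0051, 0.0219]
eef_rot: [-180.0, 0.0, -169.8]
contact_force: [-1.2, 0.0, 7.6]
gripper_width: 0.0361
gripper_force: 30.0
```

Call:
{"op": "jog_arm", "data": {"moves": [[[-0.1,0,-0.03],0,3.0],[[-0.1,0,0],0,3.0],[[-0.1,0,0],0,3.0],[[0,0,0],0,3.0],[[0,0,0],0,3.0]]}}

```text
time_s: 14.02
tcp_pos: [0.5868, -0.0047, 0.0219]
eef_rot: [-180.0, -0.1, -169.8]
contact_force: [-4.6, -1.0, 7.4]
gripper_width: 0.0355
gripper_force: 30.0
```

Call:
{"op": "jog_arm", "data": {"moves": [[[-0.1,0,-0.03],0,3.0],[[-0.1,0,0],0,3.0],[[-0.1,0,0],0,3.0],[[0,0,0],0,3.0],[[0,0,0],0,3.0]]}}

```text
time_s: 14.65
tcp_pos: [0.5886, -0.0044, 0.0219]
eef_rot: [180.0, -0.2, -169.9]
contact_force: [-8.2, 0.4, 8.8]
gripper_width: 0.0358
gripper_force: 30.0
```

```bash
python3 - <<'E'
from h import *
F=[];
for k in range(6):
    s=get_state();F.append(np.r_[s["contact_force"],s["tcp_pos"],s["moment"]]);w=capture("wrist")
F=np.array(F);print(F.mean(0).round(4),F.std(0).round(2),s["eef_rot"]);T=wristT(s,w)
a=np.radians(10.23);X=np.array([np.cos(a),np.sin(a)]);Y=np.array([-X[1],X[0]]);print("push",-F[:,:2].mean(0)@X,"lat",F[:,:2].mean(0)@Y)
im=w["pixels"].astype(float)
for v in (166,172,178,184):
    d=np.abs(np.diff(im[v],axis=0)).sum(1);print(v,[(u+1,int(d[u])) for u in range(255,370) if d[u]>60])
p=capture("side")
cv2.imwrite("pics/w5.png",np.hstack([cv2.resize(w["pixels"][90:290,220:420],None,fx=2,fy=2,interpolation=0),cv2.resize(p["pixels"][160:290,230:360],(400,400),interpolation=2)]))
E
```

```text
[-8.1191e+00  8.4130e-01  9.4498e+00  5.8860e-01 -4.4000e-03  2.1900e-02
  3.1670e-01  2.4207e+00 -5.2000e-03] [0.56 0.41 0.42 0.   0.   0.   0.02 0.02 0.02] [ 179.99465812   -0.21873289 -169.86711375]
push 7.840659060259592 lat 2.2698532303691463
166 [(259, 86), (260, 77), (280, 68), (281, 121), (282, 62), (353, 71)]
172 [(259, 78), (260, 96), (281, 117), (282, 73), (353, 83)]
178 [(259, 67), (260, 105), (281, 110), (282, 105), (353, 93)]
184 [(260, 98), (261, 84), (281, 69), (282, 122), (312, 163), (322, 131), (323, 68), (353, 81)]
```

View pics/w5.png

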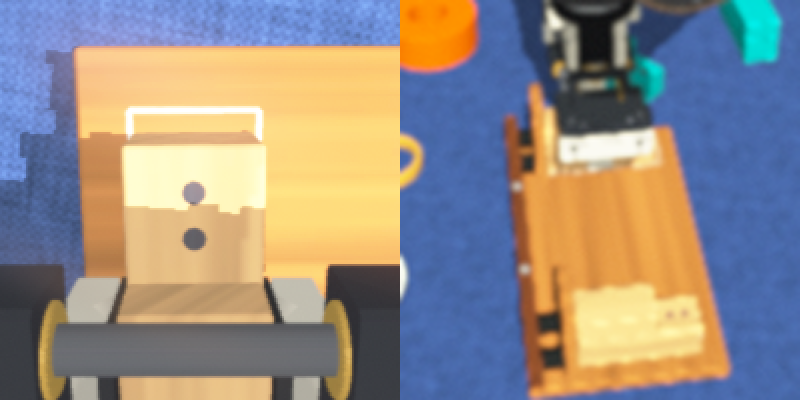

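The wrist view shows the foot centred in the chalk outline (crop columns 126–263, centre 194, same as the foot) and square. The push reads 7.8 N; I'll ease the vertical load, go to about 10 N, and hold.

Call:
{"op": "jog_arm", "data": {"moves": [[[-0.1,0,-0.05],0,3.0],[[-0.1,0,-0.05],0,3.0],[[0,0,0],0,3.0],[[0,0,0],0,3.0],[[0,0,0],0,3.0],[[0,0,0],0,3.0]]}}

```text
time_s: 15.75
tcp_pos: [0.5895, -0.0042, 0.0221]
eef_rot: [180.0, -0.3, -169.9]
contact_force: [-8.3, 0.8, 4.9]
gripper_width: 0.036
gripper_force: 30.0
```

```bash
python3 - <<'E'
from h import *
F=[]
for k in range(8):
    s=get_state();F.append(np.r_[s["contact_force"],s["tcp_pos"],s["eef_rot"]%360]);capture("wrist")
print(np.mean(F,0).round(4));a=np.radians(10.23);print(-np.mean(F,0)[:2]@[np.cos(a),np.sin(a)])
E
```

```text
[-8.700100e+00  5.645000e-01  5.248100e+00  5.895000e-01 -4.200000e-03
  2.210000e-02  1.799854e+02  3.596581e+02  1.901027e+02]
8.46149556927553
```

Call:
{"op": "jog_arm", "data": {"moves": [[[-0.1,0,0],0,3.0],[[0,0,0],0,3.0],[[0,0,0],0,3.0],[[0,0,0],0,3.0],[[0,0,0],0,3.0],[[0,0,0],0,3.0],[[0,0,0],0,3.0],[[0,0,0],0,3.0],[[0,0,0],0,3.0],[[0,0,0],0,3.0],[[0,0,0],0,3.0],[[0,0,0],0,3.0]]}}

```text
time_s: 17.65
tcp_pos: [0.5902, -0.004, 0.0221]
eef_rot: [180.0, -0.4, -169.9]
contact_force: [-9.7, 0.3, 6.9]
gripper_width: 0.036
gripper_force: 30.0
```

Call:
{"op": "jog_arm", "data": {"moves": [[[0,0,0],0,3.0],[[0,0,0],0,3.0],[[0,0,0],0,3.0],[[0,0,0],0,3.0],[[0,0,0],0,3.0],[[0,0,0],0,3.0],[[0,0,0],0,3.0],[[0,0,0],0,3.0],[[0,0,0],0,3.0],[[0,0,0],0,3.0],[[0,0,0],0,3.0],[[0,0,0],0,3.0]]}}

```text
time_s: 19.15
tcp_pos: [0.5902, -0.004, 0.022]
eef_rot: [180.0, -0.4, -169.9]
contact_force: [-10.3, 0.9, 4.9]
gripper_width: 0.0358
gripper_force: 30.0
```

```bash
python3 - <<'E'
from h import *
F=[]
for k in range(6):
    s=get_state();F.append(np.r_[s["contact_force"],s["tcp_pos"],s["eef_rot"]%360]);w=capture("wrist")
m=np.mean(F,0);print(m.round(4));a=np.radians(10.23);f=-m[:2]@[np.cos(a),np.sin(a)];print(f)
if 8<f<12.5: print(close_job())
E
```

```text
[-9.861500e+00  1.118900e+00  5.855400e+00  5.902000e-01 -4.100000e-03
  2.210000e-02  1.799844e+02  3.596310e+02  1.901010e+02]
9.506018227592795
the job is handed in; nothing more can be done
None
```

The loose foot stands centred and square in front of the bare right-hand upright, tall end against the slat, and was held there at about 9.5 N for roughly 3 s; I handed the job in with the arm still pressing.

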